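Park the button dish and hold the sprung box lid open

ROBOT

A 6-joint arm with a two-finger parallel gripper is mounted at the origin on the work surface. World frame = base frame: x ahead of the robot, y to its left, z up, the work surface at z = 0. Lengths are in m, angles in rad, forces in N, time in s.
With the tool pointing down it reaches from about 0.25 to 0.775 m from the base axis. Payload 4 kg.
Tool frame: the origin (TCP) lies at the very end of the fingers, on their centre line; the grasp point (between the pads) lies 19 mm behind it (robot.tcp_to_grasp is the distance from the TCP to the grasp point, in m); z points along the fingers, y is the line along which they close (so a half turn about z gives the same grasp; the last joint's range is limited). The gripper opens to 94 mm and grips with 3 to 60 N. Pads are 16 mm wide; open, the fingers measure 119 mm over their backs; the gripper's body (75 mm by 177 mm) begins 78 mm behind the grasp point.
Start: joints at [-1.268, 0.087, 1.371, -0, 1.684, -0.103], TCP at [0.217, -0.505, 0.206] pointing down, gripper open.
Joint ranges: [-3.1, 3.1], [-0.76, 2.03], [0.27, 2.55], [-1.08, 4.22], [0.17, 2.65], [-2.57, 2.57]. Speed limits (rad/s): [2.79, 2.79, 3.14, 3.14, 3.14, 3.14].

INTERFACE

Orientations are given as [roll, pitch, yaw] about the fixed x, y, z axes, in that order (R = Rz(yaw) Ry(pitch) Rx(roll)).
In Python, from bench import robot gives the robot as it stands.
- The arm moves only by the tool nudge_tcp, called after ">>>" by a JSON object that holds its "name" and its "arguments", one argument or row to a line. Schema: {"type":"object","properties":{"plan":{"type":"array","items":{"type":"object","properties":{"aperture":{"type":"number"},"x":{"type":"number"},"y":{"type":"number"},"z":{"type":"number"},"yaw":{"type":"number"}},"additionalProperties":false,"required":["aperture"]},"minItems":1,"maxItems":20},"only":{"type":"string"},"quiet":{"type":"boolean"},"lines":{"type":"string"}},"required":["plan"],"additionalProperties":false}. plan is a list of rows, 1 to 20 of them, each an object with the fields aperture (the finger opening in m), x, y, z (the shift in fractions of the full range, 1 being 80 cm), yaw (a turn about the tool's z in fractions of the full range, 1 being 2 rad); a field left out counts as zero (the opening has to be given); each row shifts and turns the commanded pose from where the row before left it, along the tool's axes as they then stand; what a row does not reach is not made up. A row lasts 1/12 s, in which the tool goes at most 0.0417 m and 0.125 rad, less where a joint would pass 70% of its speed; a pose out of reach is approached as far as the arm can. The fingers move at their own pace and stop on an object; the grip force is fixed at half the most. Time passes only in rows, so rows that do not move let the fingers close. The tool returns the time, the measured TCP pose, the force, the opening and the grip force at its end. only (a regular expression) keeps the lines of the reply that match it, lines (a string "A,B") keeps lines A to B, and quiet returns only ok. Input that does not fit is refused with a message, and nothing moves.
- robot.get_obs(): the state, without advancing time (a new reading comes with each control period).
- robot.snapshot(name): name is "scene" or "top"; returns a dict with "color" (420x560x3 uint8, blue, green, red), "fx", "fy", "cx", "cy" (pixels), "extrinsics" (4x4, takes a point from world to camera coordinates). Camera axes: x right, y down, z forward; pixel columns grow to the right and rows downward; lengths in m; the calibration is good to about 2 mm. A picture is of the moment at which its call begins. There is no depth.
- robot.close_job(): hands the job in; it is judged then, once.
The state is a dict: "time": time; "joint_positions": joint angles; "qvel": joint speeds; "joint_torque": joint torques, N m; "tool_pos": TCP position; "ee_rot": TCP orientation; "wrist_force": force on the tool from outside, world axes, zero at the start; "wrist_torque": the same for the moment, N m; "width": finger opening in m; "finger_force": force on a finger pad.
Only numpy, scipy, OpenCV 4.12 (cv2) and the standard library are available. Lean on these libraries where they do the work, as an engineer would, in place of code of your own. Each camera call takes 0.05 s, during which the arm holds its last target. There are 200 camera calls.

TASK

First push the white dish of buttons across the table, without lifting it, until it sits wholly inside the orange taped ring. Then raise the blue sprung lid of the button box, which has a black pull at its front, and with the gripper's fingers hold it still, open at 50 degrees from shut, so that a colleague can fill the box: finish while still holding it, because it springs shut when let go. Leave the spool, the jar and the tape measure where they stand.

Things in the scene. Friction and masses are not known exactly. Their poses are not given: they have to be found in the camera images.
- dish: loose round white dish with brown buttons fixed in it, 0.25 kg more or less; 104 mm across at the foot, 110 mm at the rim, 28 mm high, wall 4 mm; origin at the centre of its underside. It slides flat on the table.
- ring: orange ring of flat tape stuck on the green table, 154 mm inner and 170 mm outer diameter, no height to bump into; origin at its centre. It lies to the left or to the right, the box on the other side.
- box: white open-topped button box fixed to the table, 150 x 150 mm, 65 mm high, closed by the blue lid; origin at the centre of its underside, x axis from its front (the pull's side, towards the robot) to its hinge side, z up, y along the hinge; it may be turned up to about 15 degrees either way
- lid (a joint): angle of the blue lid in rad: 0 shut, grows as its front edge rises, 50 degrees = 0.873, stop at 1.4. It weighs 0.2 kg and a spring closes it from any angle; holding it takes 2 to 3 N at the pull.
- lid_hinge (a point): point on the hinge line, at the middle of the box's far upper rim (66 mm above the table); its axes turn with the lid, those of the box when shut
- lid_pull (a point): centre of the lid's pull: a black round bar 16 mm in diameter and 30 mm long, lying parallel to the hinge, on a 12 mm wide neck, 35 mm in front of the lid's front edge, 187 mm from the hinge, 69 mm above the table when shut. Its two flat ends can be pinched from above (fingers closing along the hinge direction) and it turns between the fingers as the lid rises; nothing lies beneath it.
- spool: thread spool (red thread, pale wooden ends) standing beyond the dish, 44 mm in diameter, 55 mm high, loose; origin at its underside. To be left alone.
- jar: amber jar standing beyond the dish, 50 mm in diameter, 65 mm high, loose; origin at its underside. To be left alone.
- tape: yellow round tape measure lying flat, 56 mm in diameter, 22 mm high, loose; origin at its underside. To be left alone.

How it is judged:
By the outcome, as a careful person would: the job done as asked, in the order asked, and still so for the second after the job is handed in, while the arm keeps its last pose, push and grip.
It also fails if it takes over 53 s, if anything falls off the work surface, if the arm or the gripper's body presses on something with over 40 N, if the wrist force passes 120 N, or if a joint passes its speed limit or range.

## Working session

There is one attempt and no reset: what is moved stays moved. The work goes in short steps, Python scripts to look and compute and a tool call to move; the robot and the scene stay as the last step left them, time stands still between calls to the robot, and variables do not carry over. Pictures are saved under pics/ and viewed, at most 10 in all, crops included, and the job is handed in when it is done.

```bash
ls; mkdir -p pics
```

Run:
```python
from bench import robot
import cv2,numpy as np
for n in("scene","top"):
    s=robot.snapshot(n);cv2.imwrite(f"pics/{n}0.png",s["color"])
    print(n,s["fx"],s["fy"],s["cx"],s["cy"]);print(np.round(s["extrinsics"],4).tolist())
o=robot.get_obs();print(o["time"],o["tool_pos"],o["ee_rot"],o["width"])
```

```text
bench.py
pics
scene 386.47224221262434 386.47224221262434 286.4953523083021 208.99132960817414
[[0.8324, 0.5542, 0.0024, -0.4628], [0.4537, -0.6789, -0.5773, -0.2094], [-0.3183, 0.4816, -0.8165, 1.1492], [0.0, 0.0, 0.0, 1.0]]
top 400.9399443654531 400.9399443654531 278.1308549315035 214.27712412773465
[[0.0165, -0.9992, 0.0362, -0.0307], [-0.9838, -0.0227, -0.1778, 0.5571], [0.1785, -0.0327, -0.9834, 0.8456], [0.0, 0.0, 0.0, 1.0]]
0.1 [ 0.21695422 -0.50487543  0.20444765] [-3.13966395e+00 -2.02406545e-04  4.05779401e-01] 0.09385731059676303
```

View pics/scene0.png

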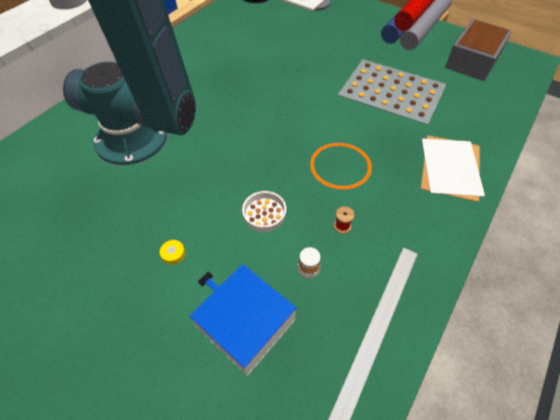

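View pics/top0.png

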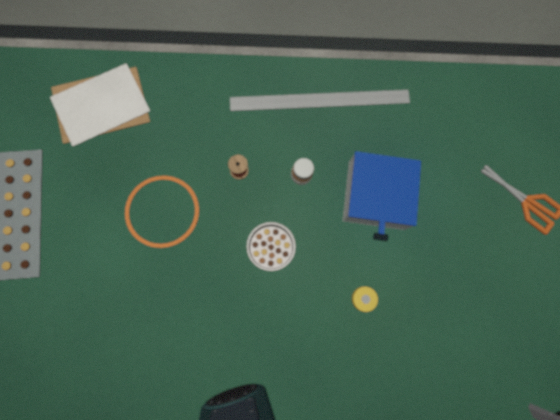

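The scene view shows the dish at (265,211), ring (341,166), spool (344,219), jar (310,262), tape (172,251), and the pull at (206,279) in front of the blue lid. In the top view the dish is at (271,246), the ring at (162,211) on the left, the box at (384,190) and the pull at (381,237).

Create look.py:
```python
import cv2,numpy as np
from bench import robot
def cam(n):
    s=robot.snapshot(n); s["hsv"]=cv2.cvtColor(s["color"],cv2.COLOR_BGR2HSV); return s
def ray(s,p):
    E=s["extrinsics"];R,t=E[:3,:3],E[:3,3]
    d=R.T@np.array([(p[0]-s["cx"])/s["fx"],(p[1]-s["cy"])/s["fy"],1]); return -R.T@t,d/np.linalg.norm(d)
def plane(s,p,z):
    o,d=ray(s,p); return (o+d*(z-o[2])/d[2])
def meet(s,p,t,q):
    a,u=ray(s,p);b,v=ray(t,q); k=np.linalg.lstsq(np.c_[u,-v],b-a,rcond=None)[0]
    P,Q=a+k[0]*u,b+k[1]*v; return (P+Q)/2,np.linalg.norm(P-Q)
def blob(s,lo,hi,c,r,pick=None):
    m=cv2.inRange(s["hsv"],np.array(lo),np.array(hi)); w=np.zeros_like(m);cv2.circle(w,(int(c[0]),int(c[1])),r,255,-1)
    m&=w; cs=cv2.findContours(m,cv2.RETR_EXTERNAL,cv2.CHAIN_APPROX_NONE)[0]
    return max(cs,key=cv2.contourArea)
def cen(c):
    return np.array(cv2.minEnclosingCircle(c)[0])
def centroid(c):
    M=cv2.moments(c);return np.array([M["m10"],M["m01"]])/M["m00"]
def fit(s,c,z): # circle fit of contour on plane
    P=np.array([plane(s,p[0],z)[:2] for p in c]); A=np.c_[2*P,np.ones(len(P))]
    x=np.linalg.lstsq(A,(P**2).sum(1),rcond=None)[0]; return x[:2],np.sqrt(x[2]+x[:2]@x[:2])
```

Run:
```python
from look import *
np.set_printoptions(precision=4,suppress=True)
S,T=cam("scene"),cam("top")
for n,lo,hi,a,b,r,z in [("ring",(5,150,90),(20,255,255),(341,166),(162,211),45,0),("dish",(0,0,110),(180,90,255),(265,211),(271,246),28,.028),
  ("tape",(20,120,100),(35,255,255),(172,251),(365,299),20,.022),("lid",(105,120,60),(130,255,255),(243,315),(384,190),70,.068),("pull",(0,0,0),(180,255,45),(206,279),(381,237),14,.069),("jarlid",(0,0,120),(180,90,255),(310,257),(304,165),14,.065)]:
    ca,cb=blob(S,lo,hi,a,r),blob(T,lo,hi,b,r)
    print(n,cv2.contourArea(ca),cv2.contourArea(cb),"2view",*meet(S,centroid(ca),T,centroid(cb)),"px",centroid(ca),centroid(cb))
    if n in("ring","dish","tape"): print("  fit S,T",*fit(S,ca,z),*fit(T,cb,z))
    else: print("  plane",plane(S,centroid(ca),z),plane(T,centroid(cb),z))
    if n=="lid":
        for s,c in((S,ca),(T,cb)):
            q=cv2.approxPolyDP(cv2.convexHull(c),8,True)[:,0]; print(q.tolist()); print(np.array([plane(s,p,.07)[:2] for p in q]).tolist())
# spool top
for s,p in((S,(345,212)),(T,(238,161))): print("spool",plane(s,p,.055))
for s,p in((S,(271,245)),(T,(238,161))): pass
for s,n,p in((S,"S",(206,279)),(T,"T",(381,237))):
    x,y=p; c=s["color"][y-25:y+25,x-30:x+30]; cv2.imwrite(f"pics/pull{n}.png",cv2.resize(c,None,fx=8,fy=8,interpolation=0))
```

```text
ring 2144.0 225.0 2view [ 0.5665  0.2608 -0.0102] 0.0015909546085523575 px [340.4661 165.6022] [158.9837 212.7037]
  fit S,T [0.5683 0.2561] 0.08511529822340361 [0.5688 0.2517] 0.08105967252410749
dish 1463.0 2038.0 2view [ 0.4897 -0.0044  0.0209] 0.001594870323117735 px [263.9488 210.3967] [270.7163 246.0246]
  fit S,T [ 0.4921 -0.0059] 0.05998868395108739 [ 0.4891 -0.005 ] 0.0575899472252615
tape 466.0 467.5 2view [ 0.3753 -0.2185  0.015 ] 0.0017970794561180808 px [171.8823 251.5601] [364.5483 298.7758]
  fit S,T [ 0.3798 -0.2194] 0.030672680848588322 [ 0.3751 -0.2175] 0.02718690597951046
lid 5608.0 4331.0 2view [ 0.6196 -0.2582  0.0616] 0.0020107976024850848 px [242.2566 313.9994] [384.7615 189.03  ]
  plane [ 0.6223 -0.259   0.068 ] [ 0.6173 -0.2569  0.068 ]
[[241, 265], [295, 307], [244, 367], [190, 316], [205, 281]]
[[0.5546509602670234, -0.17480818951846877], [0.7022797901653373, -0.1890939490810158], [0.686543013489163, -0.3373934032565312], [0.5391791054554682, -0.32018362063943323], [0.5146883590541178, -0.24625487443994876]]
[[355, 152], [420, 162], [414, 225], [379, 234], [349, 216]]
[[0.7014004719987588, -0.19088473711958004], [0.6819691257891584, -0.33905108555683294], [0.5369431850771058, -0.3188156448674749], [0.5153096893289554, -0.2404067305591361], [0.5537862253873858, -0.17496291985167867]]
pull 42.0 28.5 2view [ 0.5093 -0.243   0.0681] 0.0011605293485780416 px [203.9325 278.9127] [379.7895 236.6901]
  plane [ 0.5093 -0.2436  0.069 ] [ 0.5096 -0.2423  0.069 ]
jarlid 344.5 326.0 2view [ 0.665  -0.0735  0.0651] 0.0019279509115817616 px [309.7329 256.5031] [303.3113 167.066 ]
  plane [ 0.6656 -0.0727  0.065 ] [ 0.6643 -0.0741  0.065 ]
spool [0.6704 0.0821 0.055 ]
spool [0.6775 0.0736 0.055 ]
```

Careful with the scale: shifts go in shares of 80 cm and turns go in shares of 2 rad. That gives: 0.0267 m / 0.8 = 0.0334, -0.0188 m / 0.8 = -0.0235.

>>> {"name": "nudge_tcp", "arguments": {
  "plan": [
    {"aperture": 0.06,"x": 0.0334,"y": -0.0235},
    {"aperture": 0.06,"x": 0.0334,"y": -0.0235},
    {"aperture": 0.06,"x": 0.0334,"y": -0.0235},
    {"aperture": 0.06,"x": 0.0334,"y": -0.0235},
    {"aperture": 0.06,"x": 0.0334,"y": -0.0235},
    {"aperture": 0.06,"x": 0.0334,"y": -0.0235},
    {"aperture": 0.06,"x": 0.0334,"y": -0.0235},
    {"aperture": 0.06,"x": 0.0334,"y": -0.0235},
    {"aperture": 0.06,"x": 0.0334,"y": -0.0235},
    {"aperture": 0.06,"x": 0.0334,"y": -0.0235},
    {"aperture": 0.06,"x": 0.0334,"y": -0.0235},
    {"aperture": 0.06,"x": 0.0334,"y": -0.0235},
    {"aperture": 0.06,"x": 0.0334,"y": -0.0235},
    {"aperture": 0.06,"x": 0.0334,"y": -0.0235}
  ]
}}

```text
time: 1.37
tool_pos: [0.4571, -0.1144, 0.2054]
ee_rot: [3.141, 0.0, 0.406]
wrist_force: [0.0, -0.6, 0.2]
width: 0.0602
finger_force: 0.0
```

>>> {"name": "nudge_tcp", "arguments": {
  "plan": [
    {"aperture": 0.06,"yaw": -0.062},
    {"aperture": 0.06,"yaw": -0.062},
    {"aperture": 0.06,"yaw": -0.062},
    {"aperture": 0.06,"yaw": -0.062},
    {"aperture": 0.06,"yaw": -0.062},
    {"aperture": 0.06,"yaw": -0.062},
    {"aperture": 0.06,"yaw": -0.062},
    {"aperture": 0.06},
    {"aperture": 0.06}
  ]
}}

```text
time: 2.12
tool_pos: [0.4566, -0.1159, 0.2053]
ee_rot: [-3.141, 0.0, 1.271]
wrist_force: [0.6, 0.8, -0.2]
width: 0.0599
finger_force: 0.0
```

Run:
```python
from look import *
for n,a in(("scene",(341,166)),("top",(162,211))):
    s=cam(n);m=cv2.inRange(s["hsv"],np.array((3,110,60)),np.array((22,255,255)));w=np.zeros_like(m);cv2.circle(w,a,45,255,-1)
    p=cv2.findNonZero(m&w); print(n,len(p),*fit(s,p,0))
```

```text
scene 635 [0.57755247 0.24149488] 0.08711031616064845
top 934 [0.56897402 0.25173303] 0.08118460872467194
```

In the tool's units: 0.032 m / 0.8 = 0.04, 0.018 m / 0.8 = 0.0225.

>>> {"name": "nudge_tcp", "arguments": {
  "plan": [
    {"aperture": 0.06,"z": 0.04},
    {"aperture": 0.06,"z": 0.04},
    {"aperture": 0.06,"z": 0.04},
    {"aperture": 0.06,"z": 0.04},
    {"aperture": 0.06,"z": 0.04},
    {"aperture": 0.06,"z": 0.025},
    {"aperture": 0.06,"z": 0.0188},
    {"aperture": 0.06},
    {"aperture": 0.06,"x": 0.0225},
    {"aperture": 0.06,"x": 0.0225},
    {"aperture": 0.06,"x": 0.0125},
    {"aperture": 0.06,"x": 0.0125},
    {"aperture": 0.06,"x": 0.0125},
    {"aperture": 0.06,"x": 0.0125}
  ]
}}

```text
time: 3.38
tool_pos: [0.4793, -0.0439, 0.0113]
ee_rot: [3.14, 0.003, 1.274]
wrist_force: [-2.2, -3.4, 2.3]
width: 0.0599
finger_force: 1.8
```

>>> {"name": "nudge_tcp", "arguments": {
  "plan": [
    {"aperture": 0.06,"x": 0.015},
    {"aperture": 0.06,"x": 0.015},
    {"aperture": 0.06,"x": 0.015},
    {"aperture": 0.06,"x": 0.015},
    {"aperture": 0.06,"x": 0.015},
    {"aperture": 0.06,"x": 0.015},
    {"aperture": 0.06,"x": 0.015},
    {"aperture": 0.06,"x": 0.015},
    {"aperture": 0.06,"x": 0.015},
    {"aperture": 0.06,"x": 0.015},
    {"aperture": 0.06,"x": 0.015},
    {"aperture": 0.06,"x": 0.015},
    {"aperture": 0.06,"x": 0.015},
    {"aperture": 0.06,"x": 0.015},
    {"aperture": 0.06,"x": 0.015},
    {"aperture": 0.06,"x": 0.0125},
    {"aperture": 0.06,"x": 0.0063},
    {"aperture": 0.06}
  ]
}}

```text
time: 4.88
tool_pos: [0.5362, 0.1448, 0.0107]
ee_rot: [3.142, -0.001, 1.275]
wrist_force: [-0.1, -1.7, 3.1]
width: 0.0604
finger_force: 1.5
```

Run:
```python
from look import *
s=cam("top");cv2.imwrite("pics/push1.png",s["color"])
```

```text
(no output)
```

View pics/push1.png

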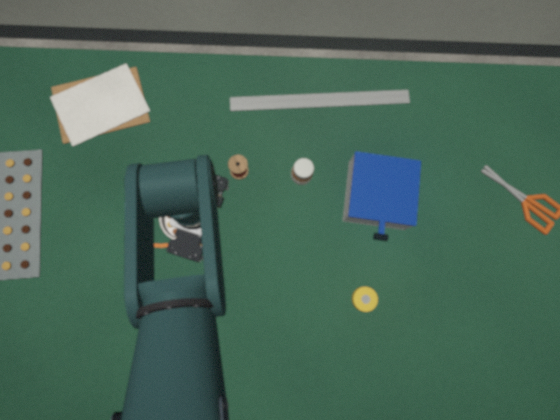

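The arm covers the dish (part of its wall shows at (170,225)), and the pushing geometry puts it about 58 mm short. I push on, back off and look.

In the tool's units: 0.01 m / 0.8 = 0.0125, 0.005 m / 0.8 = 0.0063.

>>> {"name": "nudge_tcp", "arguments": {
  "plan": [
    {"aperture": 0.06,"x": 0.0125},
    {"aperture": 0.06,"x": 0.0125},
    {"aperture": 0.06,"x": 0.0125},
    {"aperture": 0.06,"x": 0.0125},
    {"aperture": 0.06,"x": 0.0125},
    {"aperture": 0.06,"x": 0.0063},
    {"aperture": 0.06,"x": 0.0038},
    {"aperture": 0.06},
    {"aperture": 0.06}
  ]
}}

```text
time: 5.68
tool_pos: [0.553, 0.1996, 0.0102]
ee_rot: [-3.141, -0.002, 1.274]
wrist_force: [-0.6, -1.4, 1.4]
width: 0.0602
finger_force: 0.9
```

>>> {"name": "nudge_tcp", "arguments": {
  "plan": [
    {"aperture": 0.06,"x": -0.0125},
    {"aperture": 0.06,"x": -0.0375},
    {"aperture": 0.06,"x": -0.0375},
    {"aperture": 0.06,"z": -0.0438},
    {"aperture": 0.06,"z": -0.0438},
    {"aperture": 0.06,"z": -0.0438},
    {"aperture": 0.06,"z": -0.0438},
    {"aperture": 0.06,"x": -0.05,"z": -0.0125},
    {"aperture": 0.06,"x": -0.05,"z": -0.0125},
    {"aperture": 0.06,"x": -0.05,"z": -0.0125},
    {"aperture": 0.06,"x": -0.05,"z": -0.0125},
    {"aperture": 0.06,"x": -0.05},
    {"aperture": 0.06,"x": -0.05},
    {"aperture": 0.06}
  ]
}}

```text
time: 6.85
tool_pos: [0.4602, -0.1038, 0.1904]
ee_rot: [3.14, 0.003, 1.265]
wrist_force: [-0.5, 0.6, 0.1]
width: 0.0599
finger_force: 0.0
```

Run:
```python
from look import *
S,T=cam("scene"),cam("top");cv2.imwrite("pics/push2.png",np.vstack([S["color"][100:280,200:460],T["color"][120:300,60:320]]))
```

```text
(no output)
```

View pics/push2.png

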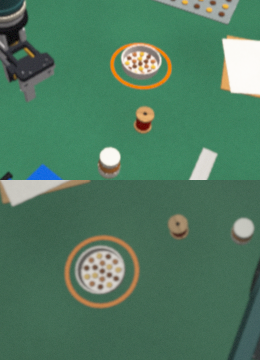

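The dish sits inside the ring in both crops, at (141,60) in the scene crop and (101,268) in the top crop. Next I measure the margin and re-measure the pull.

Run:
```python
from look import *
np.set_printoptions(precision=4,suppress=True)
S,T=cam("scene"),cam("top")
for s,a in((S,(341,163)),(T,(162,210))):
    m=cv2.inRange(s["hsv"],np.array((3,110,60)),np.array((22,255,255)));w=np.zeros_like(m);cv2.circle(w,a,45,255,-1)
    c=blob(s,(3,110,60),(22,255,255),a,45); print("ring",*fit(s,cv2.convexHull(c),0),len(c))
    d=blob(s,(0,0,110),(180,90,255),a,34); print("dish",*fit(s,cv2.convexHull(d),.028),centroid(d))
h=np.array([.694,-.264]);x=np.array([np.cos(-.111),np.sin(-.111)])
for t in(0,10,20,30,40,50): 
    q=np.radians(t);a,b=.187,.003;print(t,h+x*(-a*np.cos(q)+b*np.sin(q)),.066+a*np.sin(q)+b*np.cos(q))
print(robot.get_obs()["joint_positions"])
```

```text
ring [0.5683 0.256 ] 0.0870069110694904 154
dish [0.5713 0.2439] 0.06349734202575845 [340.4228 161.5996]
ring [0.569  0.2518] 0.08588537292214565 206
dish [0.5686 0.2494] 0.058899497111452 [159.3736 208.9705]
0 [ 0.5082 -0.2433] 0.069
10 [ 0.5115 -0.2437] 0.10142663248275259
20 [ 0.5204 -0.2446] 0.13277684466425776
30 [ 0.5345 -0.2462] 0.1620980762113533
40 [ 0.5535 -0.2483] 0.18849941634073977
50 [ 0.5768 -0.2509] 0.2111786736923085
[-0.328  -0.0836  1.5721  0.0013  1.6533 -0.0312]
```

In the tool's units: 0.125 rad / 2 = 0.0625.

>>> {"name": "nudge_tcp", "arguments": {
  "plan": [
    {"aperture": 0.06,"yaw": 0.0625},
    {"aperture": 0.06,"yaw": 0.0625},
    {"aperture": 0.06,"yaw": 0.0625},
    {"aperture": 0.06,"yaw": 0.0625},
    {"aperture": 0.06,"yaw": 0.0625},
    {"aperture": 0.06,"yaw": 0.0625},
    {"aperture": 0.06,"yaw": 0.0625},
    {"aperture": 0.06,"yaw": 0.0625},
    {"aperture": 0.06,"yaw": 0.0625},
    {"aperture": 0.06,"yaw": 0.0625},
    {"aperture": 0.06,"yaw": 0.0625},
    {"aperture": 0.06},
    {"aperture": 0.06}
  ]
}}

```text
time: 8.13
tool_pos: [0.4626, -0.0962, 0.1902]
ee_rot: [-3.141, 0.0, -0.095]
wrist_force: [0.1, 0.3, -0.0]
width: 0.0602
finger_force: 0.0
```

In the tool's units: 0.03 m / 0.8 = 0.0375, 0.0284 m / 0.8 = 0.0355, 0.016 rad / 2 = 0.008.

>>> {"name": "nudge_tcp", "arguments": {
  "plan": [
    {"aperture": 0.06,"x": 0.0149,"y": 0.0355},
    {"aperture": 0.06,"x": 0.0149,"y": 0.0355},
    {"aperture": 0.06,"x": 0.0149,"y": 0.0355},
    {"aperture": 0.06,"x": 0.0149,"y": 0.0355},
    {"aperture": 0.06,"x": 0.0149,"y": 0.0355},
    {"aperture": 0.06,"yaw": 0.008},
    {"aperture": 0.06,"z": 0.0375},
    {"aperture": 0.06,"z": 0.0375},
    {"aperture": 0.06,"z": 0.0375},
    {"aperture": 0.06},
    {"aperture": 0.06}
  ]
}}

```text
time: 9.05
tool_pos: [0.506, -0.2433, 0.0987]
ee_rot: [-3.139, 0.004, -0.115]
wrist_force: [0.1, 0.5, 1.2]
width: 0.0599
finger_force: 0.0
```

Run:
```python
from look import *
S,T=cam("scene"),cam("top")
a=cv2.resize(S["color"][220:340,140:320],None,fx=3,fy=3);b=cv2.resize(T["color"][140:260,300:480],None,fx=2,fy=2)
cv2.imwrite("pics/pull.png",np.vstack([a[:, :360],b]))
```

```text
(no output)
```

View pics/pull.png

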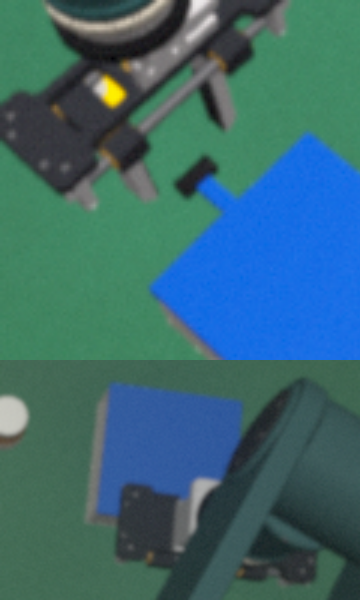

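In the scene crop the fingertips at (150,198) and (228,127) straddle the black pull at (196,176). I lower and close.

In the tool's units: 0.024 m / 0.8 = 0.03, 0.0025 m / 0.8 = 0.0031.

>>> {"name": "nudge_tcp", "arguments": {
  "plan": [
    {"aperture": 0.06,"x": 0.0031,"z": 0.03},
    {"aperture": 0.06,"z": 0.0288},
    {"aperture": 0.06},
    {"aperture": 0.06}
  ]
}}

```text
time: 9.48
tool_pos: [0.51, -0.2453, 0.0547]
ee_rot: [3.141, -0.001, -0.116]
wrist_force: [-0.8, -0.4, 0.5]
width: 0.0598
finger_force: 0.0
```

>>> {"name": "nudge_tcp", "arguments": {
  "plan": [
    {"aperture": 0.01},
    {"aperture": 0.01},
    {"aperture": 0.01},
    {"aperture": 0.01},
    {"aperture": 0.01},
    {"aperture": 0.01},
    {"aperture": 0.01},
    {"aperture": 0.01},
    {"aperture": 0.01}
  ]
}}

```text
time: 10.23
tool_pos: [0.5106, -0.2428, 0.0544]
ee_rot: [-3.137, -0.002, -0.117]
wrist_force: [1.7, 6.2, 3.5]
width: 0.0298
finger_force: 30.0
```

>>> {"name": "nudge_tcp", "arguments": {
  "plan": [
    {"aperture": 0.01,"x": 0.0013,"z": -0.0204},
    {"aperture": 0.01,"x": 0.003,"z": -0.0201},
    {"aperture": 0.01,"x": 0.0048,"z": -0.0199},
    {"aperture": 0.01,"x": 0.0064,"z": -0.0194},
    {"aperture": 0.01,"x": 0.0081,"z": -0.0188},
    {"aperture": 0.01,"x": 0.0096,"z": -0.0179},
    {"aperture": 0.01,"x": 0.0113,"z": -0.017},
    {"aperture": 0.01,"x": 0.0126,"z": -0.016},
    {"aperture": 0.01},
    {"aperture": 0.01}
  ]
}}

```text
time: 11.07
tool_pos: [0.5546, -0.2481, 0.1725]
ee_rot: [-3.137, 0.003, -0.115]
wrist_force: [-1.9, 5.5, -0.1]
width: 0.0298
finger_force: 30.0
```

Run:
```python
from look import *
S,T=cam("scene"),cam("top")
a=cv2.resize(S["color"][200:390,140:340],None,fx=2,fy=2);b=cv2.resize(T["color"][120:310,280:480],None,fx=2,fy=2)
cv2.imwrite("pics/lift.png",np.hstack([a,b]))
```

```text
(no output)
```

View pics/lift.png

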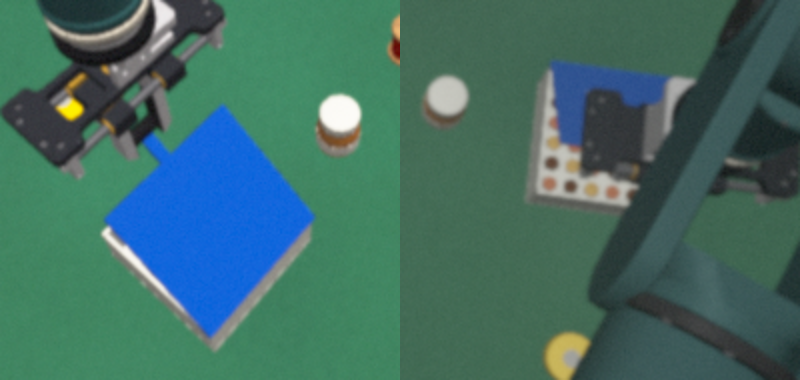

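The lid is up by about 40°, the pull still held between the fingers at (150,130) in the left half. I finish the arc and measure the angle from the lid's front corners.

In the tool's units: 0.0067 m / 0.8 = 0.0084, 0.0064 m / 0.8 = 0.008.

>>> {"name": "nudge_tcp", "arguments": {
  "plan": [
    {"aperture": 0.01,"x": 0.007,"z": -0.0079},
    {"aperture": 0.01,"x": 0.0076,"z": -0.0076},
    {"aperture": 0.01,"x": 0.008,"z": -0.0074},
    {"aperture": 0.01,"x": 0.0084,"z": -0.0073},
    {"aperture": 0.01},
    {"aperture": 0.01},
    {"aperture": 0.01},
    {"aperture": 0.01}
  ]
}}

```text
time: 11.83
tool_pos: [0.5783, -0.2509, 0.1956]
ee_rot: [-3.136, 0.005, -0.115]
wrist_force: [-2.9, 5.1, -1.9]
width: 0.0298
finger_force: 30.0
```

Create ang.py:
```python
from look import *
S,T=cam("scene"),cam("top")
h=np.array([.694,-.264,.066]);x=np.array([np.cos(-.111),np.sin(-.111),0]);y=np.array([-x[1],x[0],0])
c=blob(S,(105,120,60),(130,255,255),(243,300),80); q=cv2.approxPolyDP(cv2.convexHull(c),6,True)[:,0]
for p in q:
    o,d=ray(S,p)
    for k in(-.075,.075):
        P=o+d*((h+k*y-o)@y)/(d@y)-h; r,z=-P@x,P[2]
        if .12<np.hypot(r,z)<.18: print(p,k,"r",round(np.hypot(r,z),4),"deg",np.degrees(np.arctan2(z,r)).round(2))
print(q.tolist())
a=cv2.resize(S["color"][190:390,140:340],None,fx=2,fy=2);b=cv2.resize(T["color"][120:320,280:480],None,fx=2,fy=2)
cv2.imwrite("pics/open.png",np.hstack([a,b]))
```

```bash
python3 ang.py
```

```text
[258 254] 0.075 r 0.149 deg 52.06
[198 312] -0.075 r 0.1619 deg 57.86
[[258, 254], [296, 310], [245, 368], [198, 312], [222, 267]]
```

View pics/open.png

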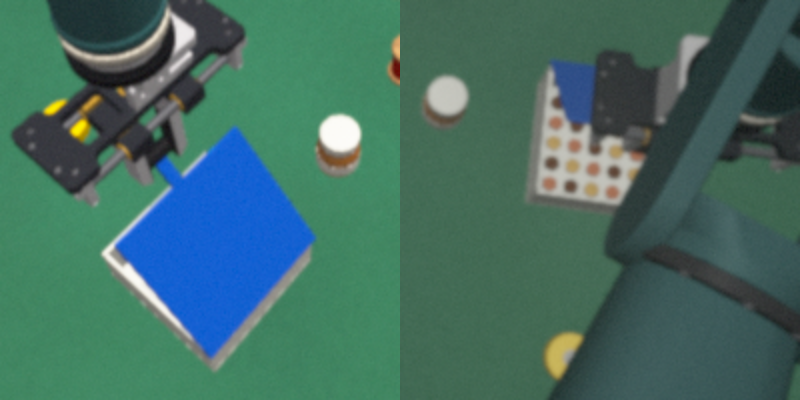

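The lid stands open and the pull (165,170 in the left half) is still between the fingers. The corner angles are coarse, so I check with the fitted front edge, against the shut picture, and with a two-view corner.

Create edge.py:
```python
from look import *
from scipy.optimize import brentq
h=np.array([.694,-.264,.066]);x=np.array([np.cos(-.111),np.sin(-.111),0]);y=np.array([-x[1],x[0],0])
S,T=cam("scene"),cam("top")
def edge(img,A,B):
    hsv=cv2.cvtColor(img,cv2.COLOR_BGR2HSV);m=cv2.inRange(hsv,np.array((105,120,60)),np.array((130,255,255)))
    c=max(cv2.findContours(m,cv2.RETR_EXTERNAL,cv2.CHAIN_APPROX_NONE)[0],key=cv2.contourArea)[:,0].astype(float)
    A,B=np.array(A,float),np.array(B,float);L=np.linalg.norm(B-A);u=(B-A)/L;t=(c-A)@u/L;d=(c-A)@np.array([-u[1],u[0]])
    k=(abs(d)<4)&(((t>.08)&(t<.33))|((t>.65)&(t<.92)));return cv2.fitLine(c[k].astype(np.float32),cv2.DIST_HUBER,0,.01,.01).ravel(),k.sum()
def theta(l,a,b):
    p=l[2:];_,d1=ray(S,p-30*l[:2]);o,d2=ray(S,p+30*l[:2]);n=np.cross(d1,d2);n/=np.linalg.norm(n)
    f=lambda q:(h+x*(-a*np.cos(q)+b*np.sin(q))+np.array([0,0,a*np.sin(q)+b*np.cos(q)])-o)@n
    return np.degrees(brentq(f,-.4,1.3)) if f(-.4)*f(1.3)<0 else None, abs(n@y)
for nm,img,A,B in(("shut",cv2.imread("pics/scene0.png"),(241,265),(190,316)),("open",S["color"],(258,254),(198,312))):
    l,k=edge(img,A,B);print(nm,k,[(b,theta(l,.152,b)) for b in(-.002,0,.002,.004,.006)])
P,e=meet(S,(258,254),T,(363,181));P-=h;print("corner",P@x,P@y,P[2],e,np.degrees(np.arctan2(P[2],-P@x)))
for n,p in(("S",(205.0,279)),):pass
```

```bash
python3 edge.py
```

```text
shut 26 [(-0.002, (None, np.float64(0.011103859155055518))), (0, (None, np.float64(0.011103859155055518))), (0.002, (None, np.float64(0.011103859155055518))), (0.004, (None, np.float64(0.011103859155055518))), (0.006, (None, np.float64(0.011103859155055518)))]
open 31 [(-0.002, (None, np.float64(0.0013324124641258817))), (0, (None, np.float64(0.0013324124641258817))), (0.002, (None, np.float64(0.0013324124641258817))), (0.004, (None, np.float64(0.0013324124641258817))), (0.006, (None, np.float64(0.0013324124641258817)))]
corner -0.09613132633747695 0.07511184104113044 0.11103277682703833 0.0058135453307833025 49.11423723490173
```

Run:
```python
s=open("edge.py").read()
i=s.index("    return np.degrees(brentq"); j=s.index("\nfor nm")
s=s[:i]+"    g=np.radians(np.arange(-25,76,.25));v=np.array([f(q) for q in g]);k=np.where(v[:-1]*v[1:]<0)[0]\n    return np.degrees(g[k]).round(1).tolist(), round(abs(v).min()*1e3,1)"+s[j:]
open("edge.py","w").write(s)
```

```bash
python3 edge.py
```

```text
shut 26 [(-0.002, ([-0.8, 48.2], np.float64(0.0))), (0, ([-1.5, 47.5], np.float64(0.0))), (0.002, ([-2.2, 46.8], np.float64(0.0))), (0.004, ([-3.0, 46.2], np.float64(0.0))), (0.006, ([-3.7, 45.5], np.float64(0.1)))]
open 32 [(-0.002, ([-6.2, 52.8], np.float64(0.2))), (0, ([-7.0, 52.0], np.float64(0.1))), (0.002, ([-7.8, 51.2], np.float64(0.1))), (0.004, ([-8.5, 50.5], np.float64(0.1))), (0.006, ([-9.2, 49.8], np.float64(0.1)))]
corner -0.09613132633747695 0.07511184104113044 0.11103277682703833 0.0058135453307833025 49.11423723490173
```

In the tool's units: -0.001 m / 0.8 = -0.0013.

>>> {"name": "nudge_tcp", "arguments": {
  "plan": [
    {"aperture": 0.01,"x": 0.0013,"z": -0.0013},
    {"aperture": 0.01},
    {"aperture": 0.01},
    {"aperture": 0.01},
    {"aperture": 0.01},
    {"aperture": 0.01},
    {"aperture": 0.01}
  ]
}}

```text
time: 12.72
tool_pos: [0.5791, -0.251, 0.1963]
ee_rot: [-3.136, 0.006, -0.116]
wrist_force: [-2.2, 4.7, -2.8]
width: 0.0295
finger_force: 30.0
```

>>> {"name": "nudge_tcp", "arguments": {
  "plan": [
    {"aperture": 0.01},
    {"aperture": 0.01},
    {"aperture": 0.01},
    {"aperture": 0.01},
    {"aperture": 0.01},
    {"aperture": 0.01}
  ]
}}

```text
time: 13.22
tool_pos: [0.5792, -0.251, 0.1963]
ee_rot: [-3.136, 0.006, -0.116]
wrist_force: [-1.1, 4.9, -2.5]
width: 0.0298
finger_force: 30.0
```

```bash
python3 edge.py
```

```text
shut 26 [(-0.002, ([-0.8, 48.2], np.float64(0.0))), (0, ([-1.5, 47.5], np.float64(0.0))), (0.002, ([-2.2, 46.8], np.float64(0.0))), (0.004, ([-3.0, 46.2], np.float64(0.0))), (0.006, ([-3.7, 45.5], np.float64(0.1)))]
open 32 [(-0.002, ([-6.2, 52.8], np.float64(0.0))), (0, ([-7.0, 52.0], np.float64(0.1))), (0.002, ([-7.8, 51.2], np.float64(0.1))), (0.004, ([-8.5, 50.5], np.float64(0.0))), (0.006, ([-9.5, 50.0], np.float64(0.0)))]
corner -0.09613132633747695 0.07511184104113044 0.11103277682703833 0.0058135453307833025 49.11423723490173
```

```bash
python3 -c "
from bench import robot
print(robot.close_job())"
```

```text
the job is handed in; nothing more can be done
None
```

I pushed the dish wholly inside the orange ring, then raised the lid and handed the job in at about 13 s with the fingers still holding it at about 50° (49.9° from the arm's travel; the camera estimates ranged from 49° to 53°); the spool, jar and tape measure were not touched.

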